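# Step the stimulator up four clicks and trigger it

### The arm

A 7-joint arm with a two-finger parallel gripper is mounted at the origin on the work surface. World frame = base frame: x ahead of the robot, y to its left, z up, the work surface at z = 0. Lengths are in mm, angles in rad, forces in N, time in s.
With the tool pointing down it reaches from about 400 to 900 mm from the base axis. Payload 5.5 kg.
Tool frame: the origin (TCP) lies midway between the tips of the shut fingers; the grasp point (between the pads) lies 19 mm behind it (env.grasp_offset is the distance from the TCP to the grasp point, in mm); z points along the fingers, y is the line along which they close (so a half turn about z gives the same grasp; the last joint's range is limited). The gripper opens to 92 mm and grips with 3 to 60 N. Pads are 19 mm wide; open, the fingers measure 130 mm over their backs; the gripper's body (75 mm by 190 mm) begins 47 mm behind the grasp point.
Start: joints at [1.499, 0.501, -0.427, 1.55, 0.221, 1.138, -0.21], TCP at [213.61, -613.898, 226.729] pointing down, gripper open.
Joint ranges: [-2.88, 2.88], [-0.31, 2.03], [-1.54, 1.56], [0.2, 2.42], [-1.41, 4.55], [0.19, 2.02], [-2.57, 2.57]. Speed limits (rad/s): [2.57, 2.57, 3.14, 3.14, 3.14, 3.14, 3.14].

### API

Orientations are given as a unit quaternion [x, y, z, w].
In Python, from rig import env gives the robot as it stands.
- The arm moves only by the shell command python3 nudge.py 'ROWS' [OPENING] [FORCE]. ROWS is a JSON list of rows, 1 to 20 of them, each an object with the fields x, y, z (the shift in cm), ax, ay, az (a rotation vector in units of 0.2 rad); a field left out counts as zero; each row shifts and turns the commanded pose from where the row before left it, along the tool's axes as they then stand; what a row does not reach is not made up. A row lasts 1/10 s, in which the tool goes at most 50 mm and 0.15 rad, less where a joint would pass 70% of its speed; a pose out of reach is approached as far as the arm can. OPENING is the finger opening in mm, set as the command begins (- or left out keeps the last). The fingers move at their own pace and stop on an object; FORCE is the grip in N (left out, the last holds). Time passes only in rows, so rows that do not move let the fingers close. It prints the time, the measured TCP pose, the force, the opening and the grip force at its end. Input that does not fit is refused with a message, and nothing moves.
- env.read_state(): the state, without advancing time (a new reading comes with each control period).
- env.read_camera(name): name is "scene" or "top" or "wrist"; returns a dict with "img" (400x640x3 uint8, red, green, blue), "intrinsics" (3x3 intrinsics, pixels), "k1" (the pictures are not rectified: a ray, as slopes to the right and down, at radius r is drawn at 1 + k1 r^2 times it, then the intrinsics apply), "extrinsics" (4x4, takes a point from world to camera coordinates). Camera axes: x right, y down, z forward; pixel columns grow to the right and rows downward; lengths in mm; the calibration is good to about 2 mm. A picture is of the moment at which its call begins. There is no depth.
- env.sign_off(): hands the job in; it is judged then, once.
The state is a dict: "time_s": time; "q": joint angles; "joint_vel": joint speeds; "joint_efforts": joint torques, N m; "eef_pos": TCP position; "tool_rot": TCP orientation; "ft_force": force on the tool from outside, world axes, zero at the start; "moment": the same for the moment, N m; "width": finger opening in mm; "grasp_force": force on a finger pad.
Only numpy, scipy, OpenCV 4.12 (cv2) and the standard library are available. Lean on these libraries where they do the work, as an engineer would, in place of code of your own. Each camera call takes 0.05 s, during which the arm holds its last target. There are 200 camera calls.

### The job

On the bench stimulator, push the bar of the big step dial round with one fingertip to turn it up (clockwise) exactly four clicks from where it stands, never going past the fourth. Take the finger off the dial, then press the trigger button fully down and let it come back up. Do not pinch the dial's bar or press the trigger before the dial is set, leave the small trim knob and the things on the bench alone, and do not shift the box.

Things in the scene. Friction and masses are not known exactly. Their poses are not given: they have to be found in the camera images.
- stimulator: Cream steel box, aluminium top panel, 180 (x) x 250 (y) x 80 mm high, 3.5 kg on rubber feet, loose on the bench. Origin under its centre on the bench; its -x side faces the robot. The controls stand on the panel, 80 mm above the bench. Along its far (+x) edge are two binding posts 18 mm tall at (74, -67) and (74, -48) mm and a lamp 10 mm tall at (74, 100) mm in its frame.
- dial (a joint): Angle of the big black dial, rad, growing clockwise seen from above (up). It rests only in click stops 0.3927 rad apart, from stop 0 (0 rad) to 9 (3.534, end stop); it starts in stop 0 to 3. Its resistance builds up to 0.12 N m (5 N on the bar), then vanishes halfway and the dial snaps into the next stop by itself. The pointer is 101 deg anticlockwise of the box's +x at stop 0, along +x at 4.5.
- dial_axis (a point): Point on the dial's axis, 14.5 mm above the panel, at (-5, 45) mm in the box's frame. The dial is a thin round skirt, 76 mm across, 4.5 mm high, with an upright black bar across it: 64 mm long (32 mm each way from the axis), 16 mm wide, top 25 mm above the panel.
- pointer_tip (a point): Point in the nose at the pointer end of the dial's bar, 36 mm from the axis, 14.5 mm above the panel. The pointer end has a white line on top from the axis outward, and a 5 mm wide nose that reaches 6 mm past the bar to the skirt's edge.
- bar_left: Left flank of the dial's bar (seen from above with the pointer away from you): an upright slab 60 mm long, 5.5 mm thick, 19 mm high. Origin at its centre, 5.25 mm left of the bar's centre line, so its outer face is 8 mm from that line; x runs along the bar to the pointer. Pushing this face near the pointer end turns the dial clockwise.
- bar_right: Right flank of the dial's bar, the mirror image of the left one. Pushing both flanks at once counts as pinching.
- trigger (a joint): Travel of the trigger button in m: 0 up, 0.005 fully down; a spring pushes it back up. Fully down takes about 4.5 N.
- trigger_top (a point): Centre of the top of the trigger, a round grey push button 20 mm across in a steel collar, 23 mm above the panel when up, at (-48, -75) mm in the box's frame: robot's side of the panel, right of the dial.
- trim_mark (a point): Mark on top of the small black trim knob (23 mm across, 15 mm high), 10 mm from that knob's axis, which is at (30, -75) mm in the box's frame. Leave this knob alone; it turns easily.
- screwdriver: Small screwdriver, 150 mm long, lying on the bench on the robot's side of the box, about 30 mm across at most. Origin on the bench.
- vial: Amber glass vial with a white cap, 32 mm across, 62 mm tall, standing on the bench left of the box. Origin under its centre.
- dish: Shallow glass dish, 64 mm across, 16 mm high, on the bench right of the box. Origin under its centre.

How it is judged (in metres and radians):
On the way, in this order (a step that is already met when the one before it is completed fails the run):
1. the dial rests four clicks up from its start and no finger touches it (distance of pointer_tip from where it was at the start of the episode between 0.0465 and 0.0552 m and velocity of joint dial between -0.2 and 0.2 rad/s and contact force between the fingers and stimulator below 0.2 N), for 0.3 s.
2. the trigger is pressed fully down (value of joint trigger above 0.004 m), for 0.05 s.
At the end, for the whole second after the job is handed in: The dial rests exactly four click stops clockwise of where it started (pointer tip 46.5 to 55.2 mm from its start; four clicks are 50.9 mm, three 40.0, five 59.9), the trigger has been pressed to 4 mm or more after that and is back up (within 1.5 mm), and the box stands within 4 mm of where it was (distance of pointer_tip from where it was at the start of the episode between 0.0465 and 0.0552 m and velocity of joint dial between -0.1 and 0.1 rad/s and value of joint trigger below 0.0015 m and distance of stimulator from where it was at the start of the episode below 0.004 m); the robot touches nothing.
It fails at once if the dial goes past the fourth click (distance of pointer_tip from where it was at the start of the episode above 0.0575 m).
It fails at once if the dial's bar is pinched or straddled: both flanks pushed at once (contact force between the fingers and bar_left above 1 N and contact force between the fingers and bar_right above 1 N).
It fails at once if the trigger is pressed before the dial is four clicks up (value of joint trigger above 0.0025 m and distance of pointer_tip from where it was at the start of the episode below 0.0465 m).
It fails at once if the stimulator box is shifted or lifted by more than 4 mm (distance of stimulator from where it was at the start of the episode above 0.004 m).
It fails at once if the small trim knob is turned, or a thing on the bench is moved more than 15 mm or lifted (distance of any of screwdriver, vial, dish from where it was at the start of the episode above 0.015 m or distance of trim_mark from where it was at the start of the episode above 0.006 m).
It also fails if it takes over 53 s, if anything falls off the work surface, if the arm or the gripper's body presses on something with over 40 N, if the wrist force passes 120 N, or if a joint passes its speed limit or range.

## Working session

There is one attempt and no reset: what is moved stays moved. The work goes in short steps, Python scripts to look and compute and a shell command to move; the robot and the scene stay as the last step left them, time stands still between calls to the robot, and variables do not carry over. Pictures are saved under pics/ and viewed, at most 10 in all, crops included, and the job is handed in when it is done.

```bash
ls; mkdir -p pics; python3 - <<'E'
from rig import env
import cv2
s=env.read_state();print({k:s[k] for k in('time_s','eef_pos','tool_rot','width','ft_force')})
for n in('top','scene'):
    c=env.read_camera(n);cv2.imwrite(f'pics/{n}0.png',c['img'][:,:,::-1]);print(n,c['intrinsics'],c['k1'],c['extrinsics'])
E
```

```text
nudge.py
pics
rig.py
{'time_s': 0.0, 'eef_pos': array([ 213.26401751, -613.28699313,  225.6842266 ]), 'tool_rot': array([ 9.86020025e-01,  1.66624058e-01, -1.43506601e-04, -9.55802805e-04]), 'width': 91.6302709139071, 'ft_force': array([-1.17750284,  1.182622  , -0.52868049])}
top [[442.83375139   0.         319.70393046]
 [  0.         442.83375139 201.60064247]
 [  0.           0.           1.        ]] -0.08698193651545703 [[-2.05335228e-02 -9.99731671e-01 -1.07219558e-02  3.75716216e+01]
 [-9.95932244e-01  2.13942158e-02 -8.75285876e-02  5.64145840e+02]
 [ 8.77344890e-02  8.88107128e-03 -9.96104305e-01  8.29038043e+02]
 [ 0.00000000e+00  0.00000000e+00  0.00000000e+00  1.00000000e+00]]
scene [[382.55533505   0.         312.65706093]
 [  0.         382.55533505 200.61444115]
 [  0.           0.           1.        ]] -0.08718656126096604 [[-4.77522188e-02  9.98616963e-01 -2.19974100e-02  1.28506350e+01]
 [ 5.50644408e-01  7.94419468e-03 -8.34702118e-01 -2.30981899e+02]
 [-8.33372943e-01 -5.19716290e-02 -5.50262199e-01  1.18536775e+03]
 [ 0.00000000e+00  0.00000000e+00  0.00000000e+00  1.00000000e+00]]
```
View pics/top0.png

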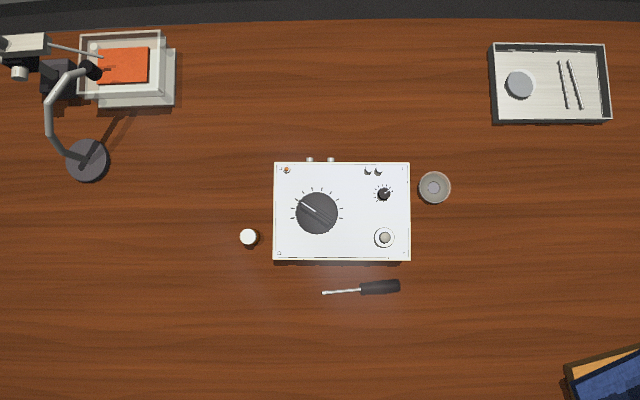

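View pics/scene0.png

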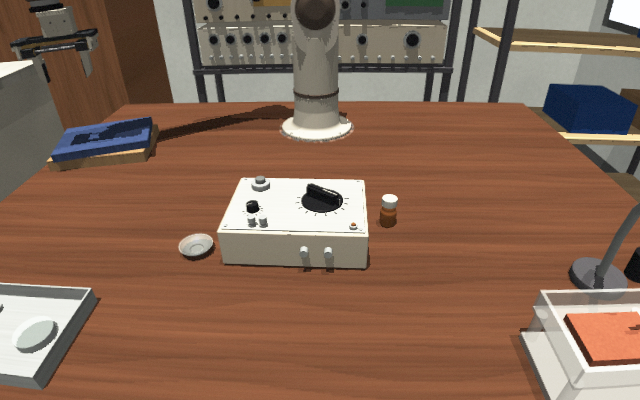

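The top view shows the box at pixels (274–410, 163–260), the dial at about (317,213) with its pointer toward (299,202), so stop 2. The trigger is at (385,238). The scene view agrees, and shows the vial, dish and screwdriver clear of the box. Next I'll take enlarged crops of both.

```bash
python3 - <<'E'
import cv2
a=cv2.imread('pics/top0.png')[155:265,268:415];cv2.imwrite('pics/topc.png',cv2.resize(a,None,fx=5,fy=5,interpolation=cv2.INTER_CUBIC))
a=cv2.imread('pics/scene0.png')[170:270,215:375];cv2.imwrite('pics/scenec.png',cv2.resize(a,None,fx=5,fy=5,interpolation=cv2.INTER_CUBIC))
E
```

View pics/topc.png

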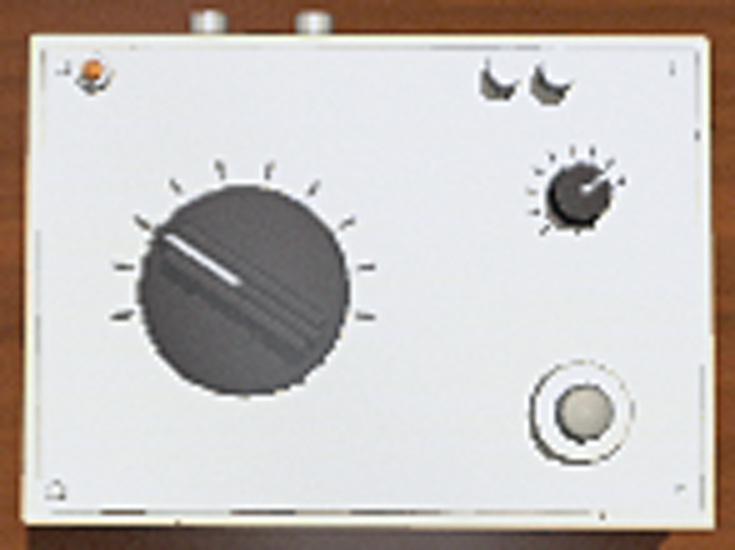

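View pics/scenec.png

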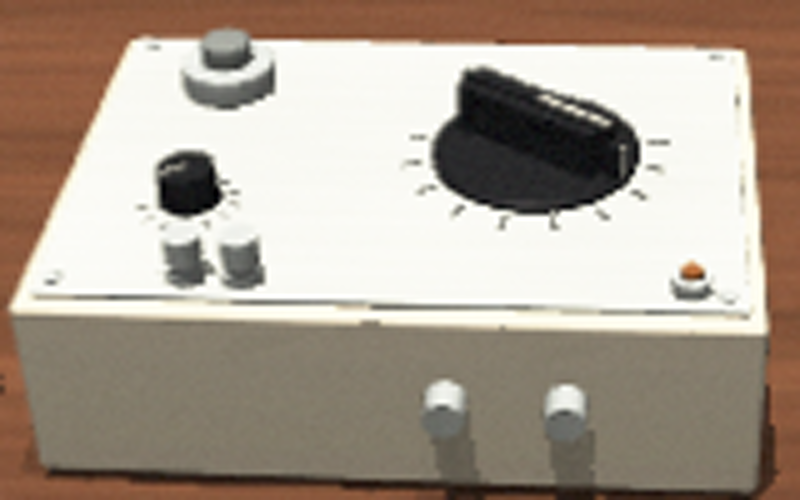

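The top crop shows the dial skirt centred at (244,290), the pointer line from (240,283) to (165,237) pointing at the third tick (stop 2), and the trigger top at (585,411). The scene crop shows the box's top corners and the trigger top at (227,45). I'll fit the box pose with height free.

```bash
cat > h.py <<'E'
import numpy as np
from rig import env
from scipy.spatial.transform import Rotation as R
def proj(c,P):
    P=np.atleast_2d(P);E=c['extrinsics'];q=P@E[:3,:3].T+E[:3,3];s=q[:,:2]/q[:,2:]
    s=s*(1+c['k1']*(s**2).sum(1,keepdims=True));K=c['intrinsics'];return s*K[0,0]+K[:2,2]
def world(p,b):
    x,y,a,z=p;b=np.atleast_2d(b);c,s=np.cos(a),np.sin(a)
    return np.c_[x+c*b[:,0]-s*b[:,1],y+s*b[:,0]+c*b[:,1],b[:,2]+z]
E
python3 - <<'E'
from h import *
from scipy.optimize import least_squares
ct,cs=env.read_camera('top'),env.read_camera('scene')
B=np.array([[90,125,80],[90,-125,80],[-90,-125,80],[-90,125,80],[-5,45,84.5],[-48,-75,103],[30,-75,95]])
T=(np.array([[30,38],[709,38],[714,525],[22,525],[244,290],[585,411],[582,192]])+.5)/5-.5+[268,155]
BS=np.array([[90,125,80],[90,-125,80],[-90,-125,80],[-90,125,80],[-48,-75,103],[30,-75,95]])
S=(np.array([[767,325],[12,312],[135,38],[747,50],[227,38],[188,160]])+.5)/5-.5+[215,170]
f=lambda p,w=(1,1):np.r_[w[0]*(proj(ct,world(p,B))-T).ravel(),w[1]*(proj(cs,world(p,BS))-S).ravel()]
for w in((1,1),(1,0),(0,1)):
    r=least_squares(lambda p:f(p,w),[440,0,0,0],loss='soft_l1');print(w,r.x)
    if w==(1,1):p=r.x;print(f(p).reshape(-1,2).round(1))
l=(np.array([[240,283],[165,237]])+.5)/5-.5+[268,155]
# pointer direction in plane z=105
g=least_squares(lambda v:(proj(ct,np.c_[v.reshape(2,2),[105+p[3]]*2])-l).ravel(),[450,40,450,60]).x.reshape(2,2)
d=g[1]-g[0];print('axis',world(p,[-5,45,94.5]),'trig',world(p,[-48,-75,103]),g,'ang rel box deg',np.degrees(np.arctan2(d[1],d[0])-p[2]))
np.save('p.npy',p)
E
```

```text
(1, 1) [ 5.43251614e+02 -1.34536961e+01 -2.46126641e-02 -3.09186400e+00]
[[-0.7 -1. ]
 [ 0.2 -0.6]
 [ 0.5  1.1]
 [-0.3  0.6]
 [-0.   0.4]
 [ 0.1  0.3]
 [-0.3  0.2]
 [ 1.2  1.3]
 [-1.2 -0.6]
 [-0.9 -0.4]
 [ 0.6 -0.7]
 [-0.1  0.5]
 [-0.3  2.6]]
(1, 0) [543.98210211 -13.992855   -12.59049256  -9.74037912]
(0, 1) [535.50698524 -14.35445942  -6.30819034  -7.46910833]
axis [[539.36058655  31.65572532  91.408136  ]] trig [[493.42038872 -87.24969181  99.908136  ]] [[541.3172073   32.55801588]
 [558.04801291  58.56164962]] ang rel box deg 58.65286731119257
```

The box pose agrees to about 1–2 mm, and the dial is at stop 2. I'll shut the fingers and travel high toward the start of the push, on the bar's left flank near the pointer.

Careful with the scale: shifts go in cm and turns go in units of 0.2 rad. That gives: -28 mm is -2.8, 26 mm is 2.6.

```bash
python3 nudge.py '[{"x": 2.6,"y": -2.8},{"x": 2.6,"y": -2.8},{"x": 2.6,"y": -2.8},{"x": 2.6,"y": -2.8},{"x": 2.6,"y": -2.8},{"x": 2.6,"y": -2.8},{"x": 2.6,"y": -2.8},{"x": 2.6,"y": -2.8},{"x": 2.6,"y": -2.8},{"x": 2.6,"y": -2.8},{"x": 2.6,"y": -2.8},{"x": 2.6,"y": -2.8},{"x": 2.6,"y": -2.8},{"x": 2.6,"y": -2.8},{"x": 2.6,"y": -2.8},{"x": 2.6,"y": -2.8},{"x": 2.6,"y": -2.8},{"x": 2.6,"y": -2.8}]' 0
cat >> h.py <<'E'
def go(t,yaw):  # remaining shift in tool axes, turn about tool z, tilt error
    s=env.read_state();r=R.from_quat(s['tool_rot']);d=r.inv().apply(np.array(t)-s['eef_pos'])
    y=np.radians(yaw);Rt=R.from_matrix(np.array([[np.cos(y),np.sin(y),0],[np.sin(y),-np.cos(y),0],[0,0,-1]]))
    w=(r.inv()*Rt).as_rotvec();m=r.as_matrix()
    print('t',round(s['time_s'],2),'pos',s['eef_pos'].round(1),'yaw',np.degrees(np.arctan2(m[1,0],m[0,0])).round(1),'d tool',d.round(1),'w',w.round(3),'F',s['ft_force'].round(1),'q',s['q'].round(2),'W',round(s['width'],1))
def dialpos(along,left,z,th,A=(539.4,31.7)):
    a=np.radians(th);return [A[0]+along*np.cos(a)-left*np.sin(a),A[1]+along*np.sin(a)+left*np.cos(a),z]
E
python3 -c "
from h import *
go(dialpos(27,45,160,54.6),54.6)"
```

```text
time_s: 2.0
eef_pos: [490.4, 17.2, 226.8]
tool_rot: [0.986, 0.166, 0.0, 0.0]
ft_force: [1.1, -0.4, -0.8]
width: 0.6
grasp_force: 0.0
t 2.0 pos [490.4  17.2 226.8] yaw 19.2 d tool [ 47.  -50.   66.8] w [ 0.001  0.    -0.618] F [ 1.1 -0.4 -0.8] q [ 0.64  0.28 -0.84  1.93  0.24  1.04 -1.55] W 0.6
```

Scaled: -17 mm is -1.7, -16 mm is -1.6, -0.124 rad is -0.62.

```bash
python3 nudge.py '[{"x": 1.6,"y": -1.7,"z": 1},{"x": 1.6,"y": -1.7,"z": 1},{"x": 1.5,"y": -1.6,"z": 1},{"az": -0.62},{"az": -0.62},{"az": -0.62},{"az": -0.615},{"az": -0.615},{},{}]'
python3 - <<'E'
from h import *
import cv2
go(dialpos(27,45,160,54.6),54.6)
c=env.read_camera('wrist');cv2.imwrite('pics/w1.png',c['img'][:,:,::-1])
p=np.load('p.npy');p[3]=0
print(proj(c,world(p,[[-5,45,84.5],[-48,-75,103],[30,-75,95]])).round(1),proj(c,[dialpos(0,0,105,54.6),dialpos(32,0,105,54.6)]).round(1),proj(c,env.read_state()['eef_pos']))
E
```

```text
time_s: 3.0
eef_pos: [517.9, 78.4, 196.6]
tool_rot: [0.889, 0.457, -0.0, -0.0]
ft_force: [0.4, 0.4, -0.3]
width: 0.3
grasp_force: 0.0
t 3.0 pos [517.9  78.4 196.6] yaw 54.4 d tool [ 1.4 -0.4 36.6] w [-0.    -0.    -0.004] F [ 0.4  0.4 -0.3] q [ 0.57  0.44 -0.96  1.88  0.41  1.03 -1.19] W 0.3
[[368.  226.3]
 [397.5 350. ]
 [464.  306.3]] [[371.5 234. ]
 [373.  198.4]] [[320.11608752 249.38648606]]
```

View pics/w1.png

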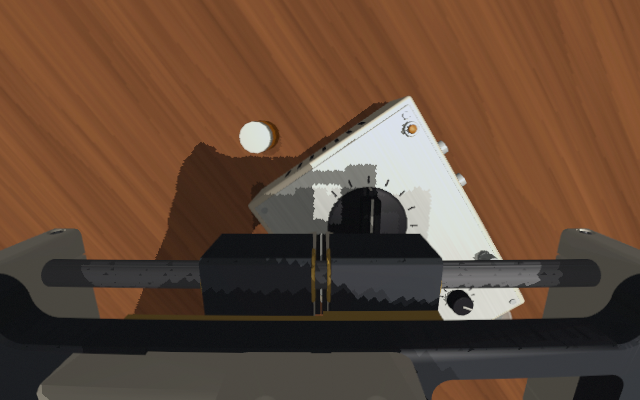

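The wrist picture shows the skirt at x 329–406 with its top at y 187, and the white line at x≈372. Both match the prediction to about 1 px. Joint 7 would run near its limit during the push, so I'll make the half turn first.

```bash
python3 nudge.py '[{"az": -0.75},{"az": -0.75},{"az": -0.75},{"az": -0.75},{"az": -0.75},{"az": -0.75},{"az": -0.75},{"az": -0.75},{"az": -0.75},{"az": -0.75},{"az": -0.75},{"az": -0.75},{"az": -0.75},{"az": -0.75},{"az": -0.75},{"az": -0.75},{"az": -0.75},{"az": -0.75},{"az": -0.7},{}]'
python3 -c "
from h import *
go(dialpos(27,45,93,54.6),234.6)"
```

```text
time_s: 5.05
eef_pos: [517.9, 78.5, 196.4]
tool_rot: [-0.32, 0.948, 0.0, -0.0]
ft_force: [-0.1, 0.5, -0.8]
width: 0.6
grasp_force: 0.0
t 5.05 pos [517.9  78.5 196.4] yaw -142.7 d tool [ -1.2   0.7 103.4] w [ 0.    -0.001 -0.302] F [-0.1  0.5 -0.8] q [ 0.82  0.82 -1.5   1.88  0.86  1.31  1.29] W 0.6
```

Scaled: -1 mm is -0.1, 20 mm is 2, -0.1 rad is -0.5.

```bash
python3 nudge.py '[{"x": -0.1,"z": 2,"az": -0.5},{"z": 2,"az": -0.5},{"z": 2,"az": -0.5},{"z": 1.5},{"z": 1},{"z": 0.8},{"z": 0.5},{"z": 0.5},{}]'
python3 -c "
from h import *
go(dialpos(27,30,93,54.6),234.6)"
```

```text
time_s: 5.95
eef_pos: [518.7, 79.1, 93.6]
tool_rot: [-0.458, 0.889, -0.0, -0.0]
ft_force: [0.3, -0.3, 0.2]
width: 0.3
grasp_force: 0.0
t 5.95 pos [518.7  79.1  93.6] yaw -125.5 d tool [ -0.4 -14.3   0.6] w [-0.    -0.    -0.002] F [ 0.3 -0.3  0.2] q [ 0.75  0.97 -1.39  1.95  1.05  1.22  1.47] W 0.3
```

```bash
for i in 1; do python3 nudge.py '[{"y": -0.5},{"y": -0.5},{"y": -0.4},{}]'; done; python3 nudge.py '[{"y": -0.2},{}]'; python3 nudge.py '[{"y": -0.2},{}]'
```

```text
time_s: 6.35
eef_pos: [531.0, 70.4, 93.9]
tool_rot: [-0.457, 0.889, -0.0, 0.0]
ft_force: [0.9, 0.2, 0.2]
width: 0.4
grasp_force: 0.0
time_s: 6.55
eef_pos: [531.9, 69.7, 93.7]
tool_rot: [-0.458, 0.889, -0.0, 0.0]
ft_force: [0.2, 0.5, -0.4]
width: 0.7
grasp_force: 0.0
time_s: 6.75
eef_pos: [533.6, 68.6, 93.8]
tool_rot: [-0.458, 0.889, -0.0, 0.0]
ft_force: [0.0, -0.1, -0.7]
width: 0.5
grasp_force: 0.0
```

```bash
for i in 1; do python3 nudge.py '[{"y": -0.2},{}]'|sed -n 2,4p; python3 nudge.py '[{"y": -0.2},{}]'|sed -n 2,4p;python3 nudge.py '[{"y": -0.2},{}]'|sed -n 2,4p; done
```

```text
eef_pos: [535.3, 67.4, 93.7]
tool_rot: [-0.458, 0.889, -0.0, 0.0]
ft_force: [0.7, -0.6, 0.0]
eef_pos: [536.9, 66.3, 93.8]
tool_rot: [-0.458, 0.889, 0.0, 0.0]
ft_force: [-0.5, -0.1, 0.1]
eef_pos: [538.0, 65.8, 93.8]
tool_rot: [-0.458, 0.889, 0.001, -0.0]
ft_force: [-2.1, 2.4, 1.5]
```

Contact comes with the TCP about 27 mm along and 21 mm left of the axis. I'll now push in an arc about the dial axis, each row being 0.065 rad (1/6 click), and check part way.

Scaled: -1.8 mm is -0.18, -1.31 mm is -0.131, 0.065 rad is 0.325.

```bash
python3 nudge.py '[{"x": -0.131,"y": -0.18,"az": 0.325},{"x": -0.131,"y": -0.18,"az": 0.325},{"x": -0.131,"y": -0.18,"az": 0.325},{"x": -0.131,"y": -0.18,"az": 0.325},{},{"x": -0.131,"y": -0.18,"az": 0.325},{"x": -0.131,"y": -0.18,"az": 0.325},{}]'
python3 - <<'E'
from h import *
import cv2
go(dialpos(27,21,93,54.6-22.5),212.1)
c=env.read_camera('top');a=c['img'][175:250,275:360,::-1]
b=env.read_camera('scene')['img'][175:225,290:360,::-1]
f=lambda a,w:cv2.resize(a,(w,500),interpolation=cv2.INTER_CUBIC)
cv2.imwrite('pics/c1.png',cv2.hconcat([f(a,400),f(b,400)]))
E
```

```text
time_s: 8.15
eef_pos: [551.3, 63.4, 93.8]
tool_rot: [-0.277, 0.961, 0.0, -0.0]
ft_force: [-2.2, 1.0, 1.6]
width: 0.5
grasp_force: 1.1
t 8.15 pos [551.3  63.4  93.8] yaw -147.8 d tool [-0.1  0.5  0.8] w [ 0.    -0.     0.002] F [-2.2  1.   1.6] q [ 0.73  0.95 -1.32  1.88  1.01  1.19  1.18] W 0.5
```

View pics/c1.png

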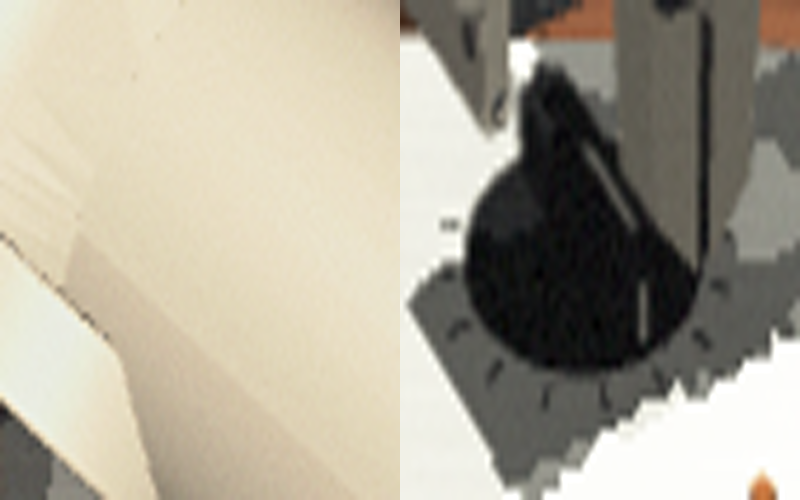

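The scene view shows one finger against the left flank with the pointer at about stop 3, and the arm hides the top view. I'll go on to 3 clicks, then creep.

```bash
python3 nudge.py '[{"x": -0.131,"y": -0.18,"az": 0.325},{"x": -0.131,"y": -0.18,"az": 0.325},{"x": -0.131,"y": -0.18,"az": 0.325},{},{"x": -0.131,"y": -0.18,"az": 0.325},{"x": -0.131,"y": -0.18,"az": 0.325},{"x": -0.131,"y": -0.18,"az": 0.325},{},{}]' | sed -n 2,4p
python3 nudge.py '[{"x": -0.131,"y": -0.18,"az": 0.325},{"x": -0.131,"y": -0.18,"az": 0.325},{"x": -0.131,"y": -0.18,"az": 0.325},{}]' | sed -n 2,4p
python3 nudge.py '[{"x": -0.131,"y": -0.18,"az": 0.325},{"x": -0.131,"y": -0.18,"az": 0.325},{"x": -0.131,"y": -0.18,"az": 0.325},{},{}]' | sed -n 2,4p
python3 - <<'E'
from h import *
import cv2
go(dialpos(27,21,93,54.6-67.5),167.1)
b=env.read_camera('scene')['img'][170:225,280:360,::-1]
cv2.imwrite('pics/c2.png',cv2.resize(b,(800,550),interpolation=cv2.INTER_CUBIC))
E
```

```text
eef_pos: [563.0, 56.5, 93.9]
tool_rot: [-0.087, 0.996, -0.0, 0.0]
ft_force: [-0.7, 1.6, 0.8]
eef_pos: [566.9, 53.3, 94.1]
tool_rot: [0.011, 1.0, 0.001, 0.0]
ft_force: [-1.4, 4.3, 1.3]
eef_pos: [570.9, 45.6, 93.9]
tool_rot: [0.108, 0.994, -0.0, 0.0]
ft_force: [0.3, 0.4, 1.6]
t 10.05 pos [570.9  45.6  93.9] yaw 167.6 d tool [0.6 0.4 0.9] w [-0.     0.001  0.009] F [0.3 0.4 1.6] q [ 0.7   0.86 -1.18  1.84  0.9   1.11  0.52] W 0.2
```

View pics/c2.png

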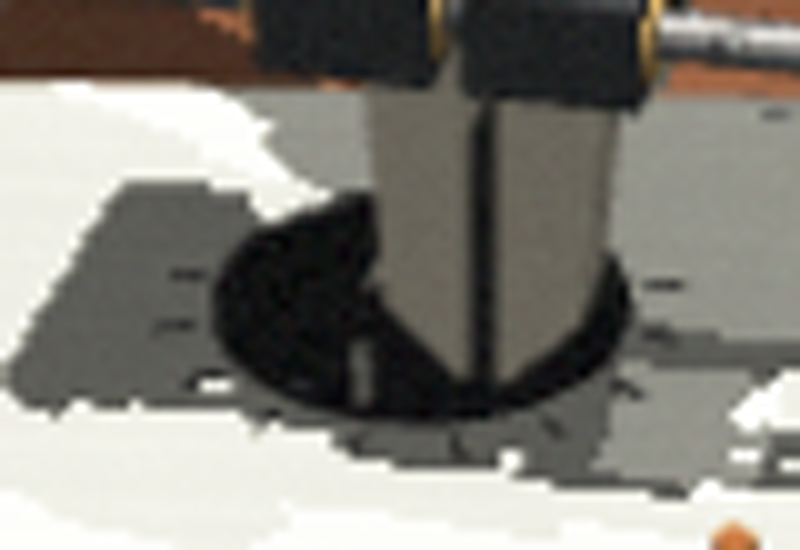

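The pointer's nose at (360,370) lines up with the stop 5 tick at (350,440), so three clicks are done and the finger carries almost no load. Now I'll creep through the fourth.

```bash
python3 nudge.py '[{"x": -0.131,"y": -0.18,"az": 0.325},{"x": -0.131,"y": -0.18,"az": 0.325},{"x": -0.131,"y": -0.18,"az": 0.325},{}]' | sed -n 2,4p
python3 nudge.py '[{"x": -0.065,"y": -0.09,"az": 0.1625},{},{}]' | sed -n 2,4p
python3 -c "
from h import *
go(dialpos(27,21,93,54.6-22.5*3.583),234.6-22.5*3.583)"
```

```text
eef_pos: [573.3, 41.2, 94.2]
tool_rot: [0.205, 0.979, 0.001, 0.0]
ft_force: [0.4, 4.2, 2.1]
eef_pos: [573.5, 40.2, 94.2]
tool_rot: [0.22, 0.976, 0.001, 0.0]
ft_force: [0.8, 4.2, 1.8]
t 10.8 pos [573.5  40.2  94.2] yaw 154.6 d tool [-0.1 -1.7  1.2] w [0.003 0.    0.011] F [0.8 4.2 1.8] q [ 0.69  0.83 -1.15  1.83  0.87  1.08  0.33] W 0.6
```

Scaled: -0.9 mm is -0.09, -0.65 mm is -0.065, 0.0325 rad is 0.1625.

```bash
python3 nudge.py '[{"x": -0.065,"y": -0.09,"az": 0.1625},{},{}]' | sed -n 2,4p
python3 - <<'E'
from h import *
import cv2
go(dialpos(27,21,93,54.6-22.5*3.667),234.6-22.5*3.667)
b=env.read_camera('scene')['img'][170:225,280:360,::-1]
cv2.imwrite('pics/c3.png',cv2.resize(b,(800,550),interpolation=cv2.INTER_CUBIC))
E
```

```text
eef_pos: [573.8, 39.3, 94.2]
tool_rot: [0.235, 0.972, 0.002, 0.0]
ft_force: [1.1, 5.3, 1.4]
t 11.1 pos [573.8  39.3  94.2] yaw 152.8 d tool [-0.1 -1.8  1.2] w [0.003 0.    0.012] F [1.1 5.3 1.4] q [ 0.69  0.83 -1.14  1.83  0.86  1.08  0.31] W 0.2
```

View pics/c3.png

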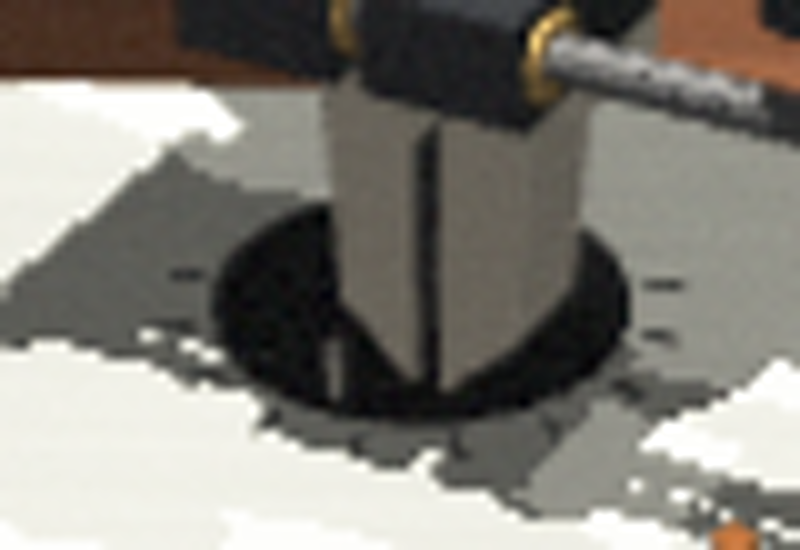

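The nose is at (335,370), about 3.4 clicks and not yet snapped. I'll continue in half rows and watch for the force to drop.

Scaled: -0.9 mm is -0.09, -0.65 mm is -0.065, 0.0325 rad is 0.1625.

```bash
python3 nudge.py '[{"x": -0.065,"y": -0.09,"az": 0.1625},{},{}]' | sed -n 2,4p;python3 nudge.py '[{"x": -0.04,"y": -0.06,"az": 0.1},{},{}]' | sed -n 2,4p
```

```text
eef_pos: [573.4, 34.9, 93.4]
tool_rot: [0.253, 0.968, -0.001, -0.0]
ft_force: [-0.1, -1.1, 0.2]
eef_pos: [573.3, 34.9, 93.5]
tool_rot: [0.263, 0.965, -0.0, -0.0]
ft_force: [0.4, 1.4, -1.0]
```

The force dropped, so it snapped. I'll back off (+y) and lift.

Scaled: -40 mm is -4, -20 mm is -2.

```bash
python3 nudge.py '[{"y": 0.5},{"y": 1},{"y": 0.5},{"z": -2},{"z": -4},{"z": -4},{},{},{}]'
python3 - <<'E'
from h import *
import cv2
p=np.load('p.npy');
T=world(p,[-48,-75,103])[0];go([T[0],T[1],150],150)
c=env.read_camera('scene');b=c['img'][170:225,280:360,::-1]
cv2.imwrite('pics/c4.png',cv2.resize(b,(800,550),interpolation=cv2.INTER_CUBIC))
for k in(3,4,5):print(k,((proj(c,[dialpos(8,0,105,54.6-22.5*k),dialpos(30,0,105,54.6-22.5*k)])-[280,170])*10).round())
E
```

```text
time_s: 12.65
eef_pos: [583.2, 52.2, 193.5]
tool_rot: [0.263, 0.965, -0.0, -0.0]
ft_force: [-0.1, 0.1, 0.4]
width: 0.6
grasp_force: 0.0
t 12.65 pos [583.2  52.2 193.5] yaw 149.6 d tool [   6.8 -165.7   43.7] w [-0.001 -0.    -0.008] F [-0.1  0.1  0.4] q [ 0.71  0.73 -1.23  1.73  0.73  1.23  0.32] W 0.6
3 [[408. 209.]
 [376. 275.]]
4 [[392. 205.]
 [314. 259.]]
5 [[380. 198.]
 [271. 233.]]
```

View pics/c4.png

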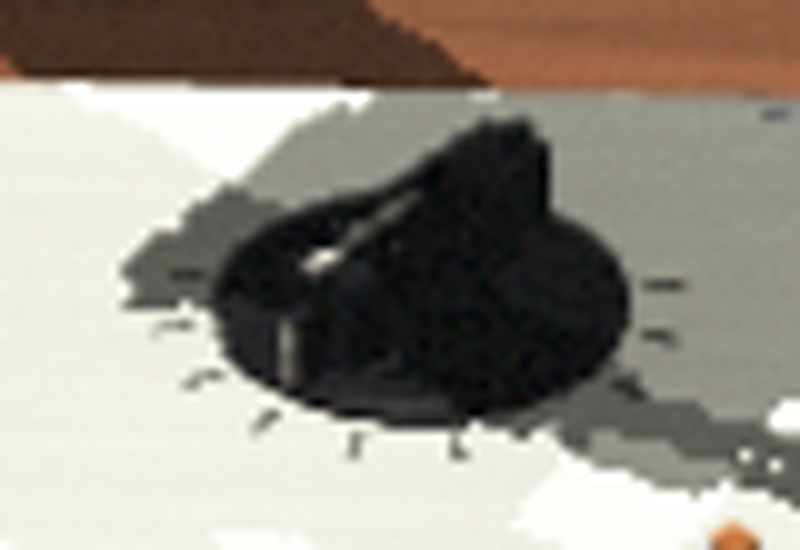

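The white line ends at (312,265), matching the 4-click prediction of (314,259), and the finger is clear. Next, over to the trigger.

Scaled: -27 mm is -2.7, 20 mm is 2.

```bash
python3 nudge.py '[{"x": 0.1,"y": -2.8},{"x": 0.1,"y": -2.8},{"x": 0.1,"y": -2.8},{"x": 0.1,"y": -2.8},{"x": 0.1,"y": -2.7},{"x": 0.2,"y": -2.7},{"z": 2},{"z": 2},{"z": 2},{"z": 1.5},{"z": 0.5},{}]'
python3 - <<'E'
from h import *
p=np.load('p.npy');T=world(p,[-48,-75,103])[0];go([T[0],T[1],98],150)
E
```

```text
time_s: 13.9
eef_pos: [493.1, -86.5, 113.0]
tool_rot: [0.262, 0.965, 0.0, -0.001]
ft_force: [-0.6, -0.4, 0.9]
width: 0.7
grasp_force: 0.0
t 13.9 pos [493.1 -86.5 113. ] yaw 149.6 d tool [-0.7 -0.4 15. ] w [-0.    -0.002 -0.007] F [-0.6 -0.4  0.9] q [ 1.05  0.73 -1.23  2.    0.81  1.04  0.46] W 0.7
```

```bash
python3 nudge.py '[{"z": 0.4},{"z": 0.3},{"z": 0.2},{}]'|sed -n 2,4p; python3 nudge.py '[{"z": 0.2},{"z": 0.2},{}]'|sed -n 2,4p;  python3 nudge.py '[{"z": 0.15},{},{}]'|sed -n 2,4p
```

```text
eef_pos: [493.6, -87.0, 104.8]
tool_rot: [0.263, 0.965, -0.0, 0.0]
ft_force: [-0.2, 0.6, 0.0]
eef_pos: [493.8, -86.9, 100.7]
tool_rot: [0.263, 0.965, 0.0, 0.0]
ft_force: [0.1, 0.4, 1.6]
eef_pos: [493.8, -87.0, 99.4]
tool_rot: [0.263, 0.965, -0.0, 0.0]
ft_force: [0.0, -0.6, 2.5]
```

Contact is on the spring. I'll press on until it bottoms out.

```bash
python3 nudge.py '[{"z": 0.15},{"z": 0.1},{}]'|sed -n 2,4p; python3 nudge.py '[{"z": 0.15},{},{}]'|sed -n 2,4p
```

```text
eef_pos: [493.8, -86.9, 96.8]
tool_rot: [0.263, 0.965, 0.0, 0.0]
ft_force: [0.2, 0.2, 4.4]
eef_pos: [493.8, -87.0, 96.1]
tool_rot: [0.263, 0.965, -0.0, 0.0]
ft_force: [-3.6, -1.0, 12.8]
```

The force jumped to 12.8 N, so it's fully down. I'll retract and check.

Scaled: -40 mm is -4, -30 mm is -3.

```bash
python3 nudge.py '[{"z": -0.5},{"z": -1},{"z": -3},{"z": -4},{"z": -4},{"y": -3,"z": -1},{"y": -4},{"y": -4},{},{},{}]'
python3 - <<'E'
from h import *
import cv2
c=env.read_camera('scene');a=cv2.imread('pics/scene0.png')[170:270,215:375];b=c['img'][170:270,215:375,::-1]
cv2.imwrite('pics/end.png',cv2.resize(cv2.vconcat([a,b]),None,fx=3,fy=3,interpolation=cv2.INTER_CUBIC))
E
```

```text
time_s: 16.6
eef_pos: [438.1, -180.7, 230.4]
tool_rot: [0.262, 0.965, 0.0, 0.0]
ft_force: [-0.2, -0.1, -0.3]
width: 0.7
grasp_force: 0.0
```

View pics/end.png

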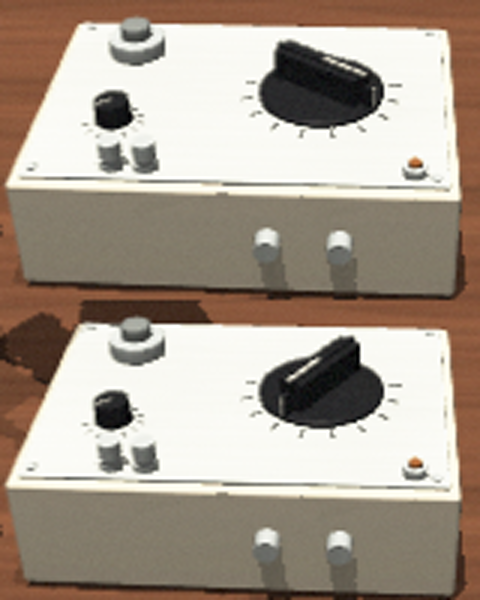

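Before (top) and after (bottom): the box hasn't moved, the trim knob is unchanged, the trigger is back up and the dial is four clicks up.

```bash
python3 -c "
from rig import env
print(env.sign_off())"
```

```text
the job is handed in; nothing more can be done
None
```

I turned the dial up four clicks (stop 2 to stop 6) with the shut fingertips on one flank, then pressed the trigger fully down and let it come back up; the before/after picture shows the box and trim knob unmoved, and the job is handed in with no verdict returned.

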